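# Clear the burnisher to its peg and hold the index plunger back

### The job

The burnisher has been left lying on the indexing turntable, where it would strike the post when the table swings. Hang it by its eye on the empty peg of the birch board, lying flat on the board with its blade pointing the same way as the two tools already hung there, and let go of it; then pull the black knob of the index plunger straight up as far as it goes and finish still holding it there with the gripper, so that I can turn the table round. Keep off the clamped reed plate, do not turn the table yourself, and leave the other tools, the comb and the tin as they are.

Things in the scene. Friction and masses are not known exactly. Their poses are not given: they have to be found in the camera images.
- burnisher: Burnisher 185 mm long, 75 to 135 g, lying level on the turntable. Origin: centre of its handle's underside; x points from blade to eye, z up. Wooden handle 84 long (x -42 to 42), 18 wide, 16 mm thick; it rests on the handle, and balances on it about 7 mm from the origin towards the blade. Beyond the handle, raised 5 mm: a ring eye at +x, a steel blade 9 wide, 5 mm thick at -x.
- burnisher_eye (a point): Centre of the burnisher's ring eye: 54 mm from its origin along +x, 8 mm above the handle's underside. The ring is steel, 6 mm thick, 27 mm outside and 16 mm inside diameter, its hole upright when the tool lies flat.
- burnisher_tip (a point): Point of the burnisher's blade, 112 mm from its origin along -x.
- board: Fixed birch board lying flat on the ledge, 230 (x) by 340 (y) by 18 mm thick. Origin: centre of its underside; +x away from the robot. Three upright pegs stand in a row at x = +75 mm, 70 mm apart (y = -115, -45 and +25 mm); which one is empty varies. Tools hung on the other two lie flat on the board, blades pointing to its -x, towards the robot. Comb and tin lie near y = +115 mm.
- peg_free_top (a point): Tip of the empty peg: upright wooden peg 8 mm in diameter with a rounded end, standing 32 mm above the board's top. This point is on its axis, at the very top.
- probe: Bone-handled probe, hung on another peg and lying flat on the board. Origin: under the centre of its ring eye (27 mm outside diameter, 7 mm high), on the peg's axis at the board's top. It extends 151 mm along its -x: ivory-coloured handle 10 mm wide and 9 mm thick, then a thin steel needle. Leave alone.
- file: Tuning file, hung on the remaining peg. Origin as for the probe. It extends 160 mm along its -x: green handle 15 mm wide and 12 mm thick, then a dark blade. Leave alone.
- probe_handle (a point): Middle of the probe's handle, 61 mm from its origin along -x.
- file_handle (a point): Middle of the file's handle, 56 mm from its origin along -x.
- comb: Clear acrylic harmonica comb, 102 by 27 by 8 mm, lying on the +y end of the board. Origin: centre of its underside. Leave alone.
- tin: Round copper tin of tuning weights, 47 mm in diameter, 26 mm high, on the +y end of the board. Origin: centre of its underside. Leave alone.
- fixture: Fixed indexing turntable. Origin: on the turntable's axis at ledge level. Grey base 210 mm across; aluminium disc 190 mm across, top 50 mm above the ledge; the burnisher lies near y = +62 mm, roughly along x. On its -y side a grey post 32 mm wide stands 105 to 127 mm from the axis; its arm, top at 80 mm, overhangs the disc and carries the upright index plunger at x = 0, y = -80 mm.
- reed_plate (a point): Brass reed plate 104 by 28 mm, clamped by two spring clips in a dark nest (126 by 34 mm) across the middle of the turntable, long side along the fixture's x. This point: centre of its top, 58.5 mm above the ledge; clip screws up to 65.5 mm above the ledge. Delicate: not to be touched.
- turntable (a joint): Angle of the turntable about its upright axis, rad, 0 where it is indexed at the start. Locked by the seated pin (to about 0.01 rad); turns freely with light friction once the pin is clear.
- table_center (a point): Centre of the turntable disc's top face, on its axis.
- plunger (a joint): Lift of the index plunger, m: 0 = pin seated 8 mm deep in its hole in the disc, 0.012 = fully back against its stop, pin 4 mm clear of the disc. Spring and weight pull it down with about 5 N at 0, rising to about 10 N at 0.012; it does not latch and snaps down when let go. The 8 mm steel pin shows between arm and disc.
- pull_knob: Black round knurled knob on top of the plunger. Origin: on the plunger's axis at the knob's underside, 96 mm above the ledge when seated; it rises with the plunger. A collar 20 mm in diameter and 4 mm high, then the grip, 26 mm in diameter, 4 to 23 mm above the origin. Below it a steel guide bush 18 mm in diameter stands 16 mm above the arm.
- knob_center (a point): Point on the axis of the knob at mid height of its 26 mm grip, 109.5 mm above the ledge when seated.

How it is judged (in metres and radians):
On the way, in this order (a step that is already met when the one before it is completed fails the run):
1. the burnisher hangs by its eye on the empty peg, flat on the board, blade towards the robot like its neighbours, let go, while the index pin is still seated (horizontal distance between burnisher_eye and peg_free_top below 0.0065 m and z of burnisher_eye in the frame of board below 0.031 m and angle between burnisher's own z axis and vertical below 0.12 rad and x of burnisher_tip in the frame of board below -0.03 m and angle between the x axis of burnisher and the x axis of board, either way round below 0.45 rad and linear speed of burnisher below 0.02 m/s and contact force between burnisher and the fingers below 0.1 N and value of joint plunger below 0.003 m), for 0.3 s.
2. the gripper has drawn the index plunger fully up (value of joint plunger above 0.01 m and contact force between pull_knob and the fingers above 2 N), for 0.3 s.
At the end, for the whole second after the job is handed in: Gripper holding the knob, plunger at rest at 10 mm or more of its 12 mm lift, nothing else propping it; burnisher let go, flat, its eye round the empty peg, blade within 0.45 rad of the board's -x; probe, file, comb and tin within 20 mm of their start, table within 0.08 rad of its index (all of step 2 and horizontal distance between burnisher_eye and peg_free_top below 0.0065 m and z of burnisher_eye in the frame of board below 0.031 m and angle between burnisher's own z axis and vertical below 0.12 rad and x of burnisher_tip in the frame of board below -0.03 m and angle between the x axis of burnisher and the x axis of board, either way round below 0.45 rad and linear speed of burnisher below 0.02 m/s and contact force between burnisher and the fingers below 0.1 N and distance of each of probe_handle, file_handle, comb, tin from where it was at the start of the episode below 0.02 m and value of joint turntable between -0.08 and 0.08 rad and velocity of joint plunger between -0.01 and 0.01 m/s and contact force between pull_knob and burnisher below 0.1 N); the arm keeps its last pose, push and grip.
It fails at once if the reed plate was touched with more than 1 N (contact force between reed_plate and anything else above 1 N).
It fails at once if the turntable was turned (value of joint turntable above 0.1 rad or value of joint turntable below -0.1 rad).
It fails at once if a bystander (probe, file, comb or tin) was shifted more than 30 mm (distance of any of probe_handle, file_handle, comb, tin from where it was at the start of the episode above 0.03 m).
It also fails if it takes over 54 s, if anything falls off the work surface, if the arm or the gripper's body presses on something with over 40 N, if the wrist force passes 120 N, or if a joint passes its speed limit or range.

### The arm

A 7-joint arm with a two-finger parallel gripper is mounted at the origin on the work surface. World frame = base frame: x ahead of the robot, y to its left, z up, the work surface at z = 0. Lengths are in m, angles in degrees, forces in N, time in s.
With the tool pointing down it reaches from about 0.425 to 0.875 m from the base axis. Payload 4.7 kg.
Tool frame: the origin (TCP) lies on the centre line of the jaws, within the pads' length; the fingertips stand env.nose_length ahead of it and the grasp point (between the pads) lies 8 mm behind it (env.nose_length is the distance from the TCP to the fingertips, in m); y points along the fingers, z is the direction in which the jaws open and shut, and the axes are right-handed (so a half turn about y gives the same grasp; the last joint's range is limited). The gripper opens to 87 mm and grips with 3 to 60 N. Pads are 19 mm wide; open, the fingers measure 117 mm over their backs; the gripper's body (75 mm by 190 mm) begins 51 mm behind the grasp point.
Start: joints at [77.011, 18.392, -4.016, 83.108, 1.295, 78.541, -3.26], TCP at [0.155, -0.631, 0.234] pointing down, gripper open.
Joint ranges: [-163.93, 163.93], [-17.29, 119.83], [-79.2, 71.16], [3.27, 140.29], [-89.18, 269.18], [5.43, 117.66], [-154.24, 154.24]. Speed limits (degrees/s): [147.25, 147.25, 180, 180, 180, 180, 180].

### API

Orientations are given as [roll, pitch, yaw] about the fixed x, y, z axes, in that order (R = Rz(yaw) Ry(pitch) Rx(roll)).
In Python, from cell import env, read_camera, camera_info, job, models gives the robot as it stands.
- The arm moves only by the tool move_arm, never from a script. Its argument "moves" is a list of rows, each a list of 6 numbers: the shift along the tool's x, y, z in mm, then the turn, a rotation vector about the tool's x, y, z in degrees. In form: [[x, y, z, ax, ay, az], ...]. A call has 1 to 20 rows; each row is the pose to reach, as a shift and turn from the pose commanded when the call began, along the tool's axes at that moment; what a row does not reach only later rows make up. A row lasts 1/12 s, in which the tool goes at most 41.7 mm and 7.16 degrees, less where a joint would pass 70% of its speed; a pose out of reach is approached as far as the arm can. A call with a gripper value outside its range is refused whole. "claw" is the finger opening in mm, from 0 to 87, set as the call begins (left out, the last holds). The fingers move at their own pace and stop on an object; "newtons" is the grip in N (left out, the last holds). Time passes only in rows, so rows that repeat a pose let the fingers close. It gives the time, the measured TCP pose, the force and the opening at its end, in the units of the state.
- env.get_obs(): the state, without advancing time (a new reading comes with each control period).
- read_camera(name): name is "scene" or "top" or "wrist"; returns (picture, depth): 400x640x3 uint8, red, green, blue; 400x640 float32, m along the optical axis (not along the pixel's ray), 0 where there is no reading.
- camera_info(name): a dict with "fx", "fy", "cx", "cy" (pixels), "distortion" ([k1, k2, p1, p2, k3] as OpenCV has them; the pictures are not rectified), "R" (3x3) and "t" (3): a world point X has camera coordinates R X + t. Camera axes: x right, y down, z forward; pixel columns grow to the right and rows downward; lengths in m; the calibration is good to about 2 mm. A picture is of the moment at which its call begins: read the wrist's pose just before it. camera_info takes no time and is no camera call; for the wrist camera it gives the pose at the moment of the call.
- job.sign_off(): hands the job in, once; it reports no verdict.
Trained networks look in the newest picture that a camera, given by its name, has taken for a name from the list of things; names that differ only in an ending like _2 or _b are one class to them, and where a whole thing is asked for, a point or a joint stands for the part that bears it (a point fixed in the world has none). Each returns a list of dicts, best first, with "score" (0 to 1); they miss things now and then, are a little off and sometimes report something else, mostly with a low value. They report only what shows in the picture. A call takes as long as a camera call.
- models.spot_in(target, camera): "point" ([x, y, z] in m, in world coordinates, good to about 4 mm: the middle of the surface that is visible of it).
- models.cut_out(target, camera): "mask" (400x640 bool, what is visible of it).
The state is a dict: "time_s": time; "qpos": joint angles; "joint_velocities": joint speeds; "effort": joint torques, N m; "tool_pos": TCP position; "tool_rot": TCP orientation; "force": force on the tool from outside, world axes, zero at the start; "wrist_torque": the same for the moment, N m; "grip_width": finger opening in m.
Only numpy, scipy, OpenCV 4.12 (cv2) and the standard library are available. Lean on these libraries where they do the work, as an engineer would, in place of code of your own. Each camera call takes 0.05 s, during which the arm holds its last target.

## Working session

There is one attempt and no reset: what is moved stays moved. The work goes in short steps, Python scripts to look and compute and a tool call to move; the robot and the scene stay as the last step left them, time stands still between calls to the robot, and variables do not carry over. Pictures are saved under pics/ and viewed, and the job is handed in when it is done.

Besides the shell and the picture viewer there is one more tool, called as name(argument=value, ...), one argument or row to a line, values as JSON. move_arm: Moves the arm, as the interface text tells. Its arguments: {"type":"object","properties":{"moves":{"type":"array","items":{"type":"array","items":{"type":"number"}}},"claw":{"type":"number"},"newtons":{"type":"number"}},"required":["moves"]}

```bash
ls; mkdir -p pics; python3 - <<'E'
from cell import env, read_camera, camera_info, job, models
import cv2, numpy as np
print(env.nose_length); o=env.get_obs(); print(o)
for c in ["scene","top"]:
    p,d=read_camera(c); cv2.imwrite(f"pics/{c}0.png",p[:,:,::-1]); np.savez(f"{c}0.npz",p=p,d=d)
    i=camera_info(c); print(c,{k:np.round(np.array(v),3).tolist() for k,v in i.items()})
    print("c", -np.array(i['R']).T@np.array(i['t']))
E
```

```text
pics
0.011
{'time_s': 0.0, 'qpos': array([77.01084428, 18.43944445, -4.01623984, 83.17295688,  1.2965065 ,
       78.54141525, -3.25973805]), 'joint_velocities': array([ 0.0013672 , -0.03410087,  0.01745208,  0.00676199,  0.0722945 ,
       -0.07576361,  0.02734491]), 'effort': array([-6.56831662e-05, -4.91285026e+01, -4.03842526e-01, -3.12530172e+01,
       -6.41525583e-02,  4.36874852e-02,  1.77534671e-04]), 'tool_pos': array([ 0.15483972, -0.63075099,  0.23247429]), 'tool_rot': array([-9.01084880e+01, -6.94077480e-03, -1.66199896e+02]), 'force': array([-0.36402122,  0.47041945, -0.28452463]), 'wrist_torque': array([-0.04231968, -0.02562807, -0.00908588]), 'grip_width': 0.08706758356781678}
scene {'fx': 424.573, 'fy': 424.573, 'cx': 315.205, 'cy': 202.061, 'distortion': [0.04, 0.0, 0.0, 0.0, 0.0], 'R': [[-0.867, 0.498, 0.011], [0.345, 0.615, -0.709], [-0.36, -0.611, -0.705]], 't': [0.415, -0.155, 1.23]}
c [0.85644798 0.63966075 0.75274384]
top {'fx': 411.3, 'fy': 411.3, 'cx': 323.967, 'cy': 204.748, 'distortion': [-0.095, 0.0, 0.0, 0.0, 0.0], 'R': [[0.012, -1.0, 0.016], [-0.998, -0.013, -0.056], [0.056, -0.016, -0.998]], 't': [0.039, 0.524, 1.031]}
c [0.46503571 0.06213111 1.05776466]
```

View pics/scene0.png

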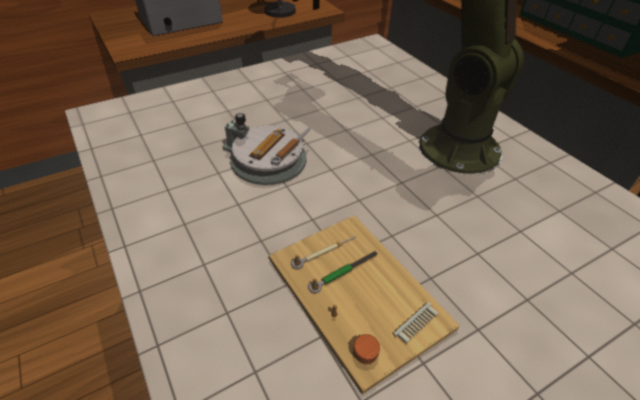

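View pics/top0.png

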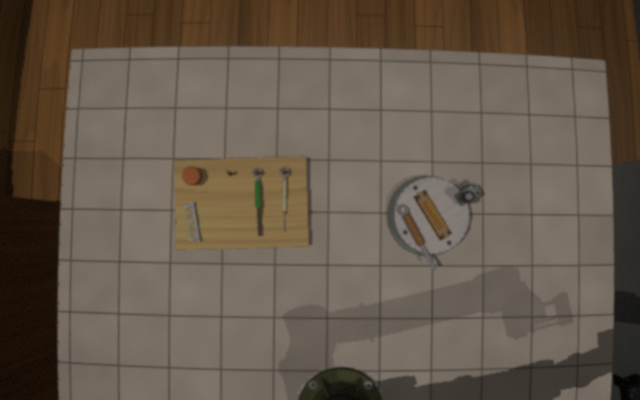

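The top view shows the board at the left with the empty peg at about (232,173). The file and probe eyes are at (258,173) and (286,172). The turntable is at (432,215), with the burnisher's eye at about (403,210), its tip at (435,265), and the plunger at about (468,192). Next I'll measure these.

```bash
cat > h.py <<'E'
from cell import env, read_camera, camera_info, job, models
import cv2, numpy as np
def K(i): return np.array([[i['fx'],0,i['cx']],[0,i['fy'],i['cy']],[0,0,1.]])
def cloud(d,i):
    v,u=np.mgrid[:400,:640]
    un=cv2.undistortPoints(np.stack([u,v],-1).reshape(-1,1,2).astype(float),K(i),np.array(i['distortion'])).reshape(400,640,2)
    P=np.dstack([un[...,0]*d,un[...,1]*d,d])
    return (P-np.array(i['t']))@np.array(i['R'])   # R^T(P-t)
def ray_z(u,v,z,i):
    n=cv2.undistortPoints(np.array([[[u,v]]],float),K(i),np.array(i['distortion'])).reshape(2)
    R=np.array(i['R']);t=np.array(i['t']);c=-R.T@t;r=R.T@np.array([n[0],n[1],1]);s=(z-c[2])/r[2];return c+s*r
def proj(X,i):
    p,_=cv2.projectPoints(np.array(X,float).reshape(-1,1,3),cv2.Rodrigues(np.array(i['R']))[0],np.array(i['t']),K(i),np.array(i['distortion']));return p.reshape(-1,2)
E
python3 - <<'E'
from h import *
np.set_printoptions(precision=4,suppress=True)
for c in ["top","scene"]:
    z=np.load(c+"0.npz");P=cloud(z['d'],camera_info(c))
    if c=="top":
        for uv in [(432,215),(232,173),(350,250),(220,220),(403,210),(415,235),(432,260),(440,228),(468,192),(400,250)]: print(uv,P[uv[1],uv[0]])
    for n in ["burnisher","burnisher_eye","burnisher_tip","peg_free_top","probe","file","table_center","reed_plate","knob_center","pull_knob","board","fixture"]:
        try:
            r=models.spot_in(n,c); print(c,n,[(np.round(q['point'],4).tolist(),round(q['score'],2)) for q in r[:2]])
        except Exception as e: print(n,e)
print(env.get_obs()['time_s'])
E
```

```text
(432, 215) [ 0.4993 -0.2192  0.0584]
(232, 173) [0.6015 0.2813 0.0177]
(350, 250) [ 0.409  -0.0226 -0.0001]
(220, 220) [0.4814 0.3085 0.0191]
(403, 210) [ 0.5111 -0.1487  0.0508]
(415, 235) [ 0.4501 -0.175   0.0666]
(432, 260) [ 0.3847 -0.2358 -0.0002]
(440, 228) [ 0.4676 -0.2388  0.0599]
(468, 192) [ 0.5516 -0.2872  0.1209]
(400, 250) [ 0.4098 -0.1528 -0.0048]
top burnisher [([0.4572, -0.1737, 0.0688], 0.96)]
top burnisher_eye [([0.4587, -0.1716, 0.0687], 0.97)]
top burnisher_tip [([0.4649, -0.1713, 0.066], 0.83)]
top peg_free_top []
top probe [([0.5647, 0.1469, 0.0295], 0.52), ([0.5235, 0.2589, 0.0137], 0.47)]
top file [([0.5421, 0.2147, 0.0241], 0.79)]
top table_center [([0.5012, -0.2246, 0.0497], 0.75)]
top reed_plate [([0.5029, -0.2201, 0.0513], 0.81)]
top knob_center [([0.5029, -0.2263, 0.0524], 0.26)]
top pull_knob []
top board [([0.5272, 0.2584, 0.0158], 0.56), ([0.5118, -0.2249, 0.0475], 0.25)]
top fixture [([0.5094, -0.2225, 0.0489], 0.57)]
scene burnisher [([0.463, -0.1653, 0.0594], 0.52), ([0.5455, 0.2156, 0.028], 0.52)]
scene burnisher_eye [([0.462, -0.1632, 0.0598], 0.83), ([0.53, -0.2045, 0.0482], 0.3)]
scene burnisher_tip [([0.4674, -0.1646, 0.0592], 0.61), ([0.513, -0.2137, 0.0498], 0.4)]
scene peg_free_top [([0.5475, 0.2199, 0.024], 0.67), ([0.6035, 0.2912, 0.0297], 0.51)]
scene probe [([0.5621, 0.1501, 0.0275], 0.52)]
scene file [([0.5456, 0.2156, 0.0234], 0.85)]
scene table_center [([0.512, -0.2106, 0.0542], 0.93)]
scene reed_plate [([0.5088, -0.2168, 0.0497], 0.88)]
scene knob_center []
scene pull_knob [([0.5451, -0.2819, 0.1193], 0.47)]
scene board [([0.6032, 0.287, 0.0336], 0.73), ([0.5601, 0.155, 0.0281], 0.7)]
scene fixture [([0.5295, -0.2028, 0.0525], 0.59)]
1.3
```

```bash
cat >> h.py <<'E'
from scipy.spatial.transform import Rotation as Ro
def toolR(o=None):
    o=o or env.get_obs(); return Ro.from_euler('xyz',o['tool_rot'],degrees=True).as_matrix()
def delta(pos,yawz,o=None):
    """shift (mm, tool axes) and rotvec (deg, tool) to TCP pos with tool pointing down, jaw axis z at yawz deg"""
    o=o or env.get_obs(); R=toolR(o)
    a=np.radians(yawz); z=np.array([np.cos(a),np.sin(a),0]); y=np.array([0,0,-1.]); x=np.cross(y,z)
    T=np.column_stack([x,y,z])
    return R.T@(np.array(pos)-o['tool_pos'])*1000, np.degrees(Ro.from_matrix(R.T@T).as_rotvec())
E
python3 - <<'E'
from h import *
np.set_printoptions(precision=4,suppress=True)
i=camera_info("wrist"); R=np.array(i['R']);c=-R.T@np.array(i['t']);o=env.get_obs();T=toolR(o)
print("cam in tool",T.T@(c-o['tool_pos']), "cam z in tool",T.T@R[2], i['fx'])
print(T)
# burnisher mask fits in top
ci=camera_info("top"); p,d=read_camera("top"); P=cloud(d,ci)
m=models.cut_out("burnisher","top")[0]['mask']; q=P[m]; print(m.sum(), q.mean(0)); 
v=np.linalg.svd((q-q.mean(0))[:,:2])[2][0]; print("dir",np.degrees(np.arctan2(v[1],v[0])))
m2=(abs(P[...,2]-0.05)<0.004)&(P[...,1]<0); q=P[m2]; print(q[:,:2].min(0),q[:,:2].max(0))
m3=(P[...,2]>0.1)&(P[...,1]<0)&(P[...,2]<0.13)&(P[...,0]>.4); print(P[m3].mean(0),m3.sum())
c=cv2.resize(p[150:290,370:510],None,fx=4,fy=4,interpolation=cv2.INTER_CUBIC); cv2.imwrite("pics/topcrop.png",c[:,:,::-1])
c=cv2.resize(p[140:260,160:320],None,fx=4,fy=4,interpolation=cv2.INTER_CUBIC); cv2.imwrite("pics/topcropb.png",c[:,:,::-1])
print(delta([0.44,-0.21,0.30],-60))
E
```

```text
cam in tool [-0.079  -0.1501  0.0004] cam z in tool [ 0.2897  0.9571 -0.    ] 319.80760647000864
[[-0.9711 -0.      0.2385]
 [-0.2385 -0.0001 -0.9711]
 [ 0.     -1.      0.0001]]
328 [ 0.4452 -0.181   0.0639]
dir -150.18490666645457
[ 0.0454 -0.319 ] [ 0.5947 -0.0004]
[ 0.5426 -0.2868  0.1174] 123
(array([-377.2632,  -66.4591, -341.1523]), array([ -0.0036, -16.2046,   0.0035]))
```

View pics/topcrop.png

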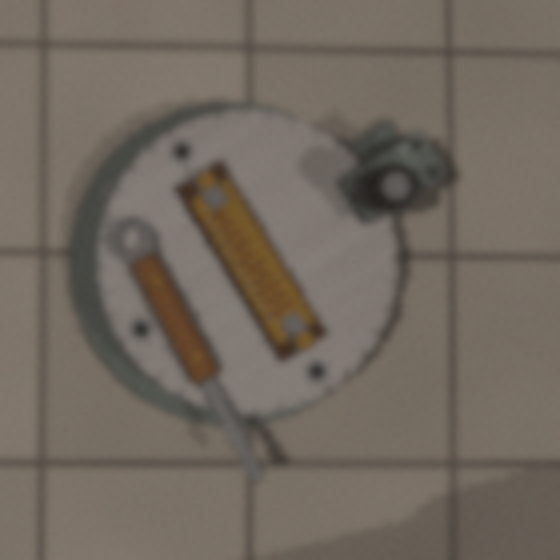

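View pics/topcropb.png

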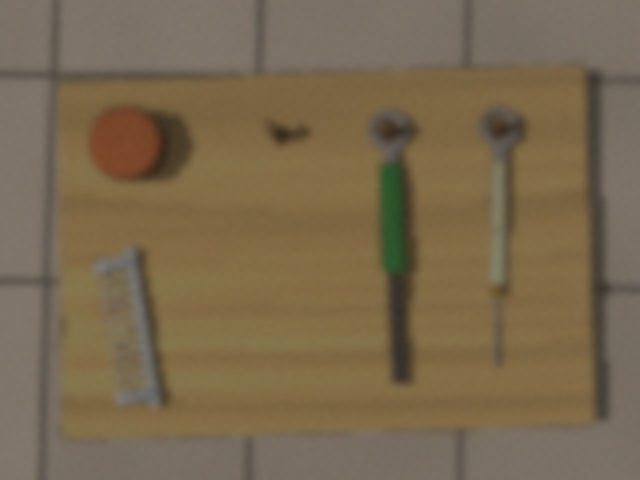

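The top crop matches the description: the burnisher lies at yaw ≈30° with its eye at the far left, and the empty peg is left of the file. I'm moving over the turntable to measure with the wrist camera.

```bash
python3 - <<'E'
from h import *
print(delta([0.50,-0.21,0.25],-60))
E
```

```text
(array([-435.53501272,  -16.4611731 , -326.8483824 ]), array([-3.55741891e-03, -1.62045588e+01,  3.53426494e-03]))
```

move_arm(
  moves=[
    [-30, -1, -23, 0, -2, 0],
    [-63, -3, -48, 0, -4, 0],
    [-96, -4, -73, 0, -6, 0],
    [-129, -5, -98, 0, -8, 0],
    [-162, -6, -123, 0, -10, 0],
    [-195, -8, -148, 0, -12, 0],
    [-228, -9, -173, 0, -14, 0],
    [-261, -10, -198, 0, -16, 0],
    [-294, -12, -222, 0, -16, 0],
    [-327, -13, -246, 0, -16, 0],
    [-360, -14, -270, 0, -16, 0],
    [-393, -15, -295, 0, -16, 0],
    [-420, -16, -315, 0, -16, 0],
    [-435, -16, -327, 0, -16, 0],
    [-435, -16, -327, 0, -16, 0],
    [-435, -16, -327, 0, -16, 0],
  ],
  claw=60,
)

```text
time_s: 2.73
tool_pos: [0.5, -0.2088, 0.2496]
tool_rot: [-90.0, -0.0, -150.0]
force: [-0.5, -0.6, -0.7]
grip_width: 0.0603
```

```bash
python3 - <<'E'
from h import *
np.set_printoptions(precision=4,suppress=True)
o=env.get_obs();print(o['time_s'],o['tool_pos'],o['tool_rot'],o['grip_width'])
i=camera_info("wrist");p,d=read_camera("wrist");np.savez("w1.npz",p=p,d=d,R=i['R'],t=i['t']);cv2.imwrite("pics/w1.png",p[:,:,::-1])
for n in ["burnisher","burnisher_eye","knob_center","reed_plate"]:
    r=models.spot_in(n,"wrist");print(n,[(np.round(q['point'],4).tolist(),round(q['score'],2)) for q in r[:2]])
E
```

```text
2.7333 [ 0.5    -0.2088  0.2496] [ -89.9907   -0.0126 -150.025 ] 0.060284965012821524
burnisher [([0.4668, -0.1704, 0.0664], 0.92)]
burnisher_eye [([0.4654, -0.1689, 0.0643], 0.8), ([0.5219, -0.2263, 0.0475], 0.35)]
knob_center [([0.5441, -0.2823, 0.1217], 0.75)]
reed_plate [([0.5095, -0.222, 0.047], 0.89)]
```

View pics/w1.png

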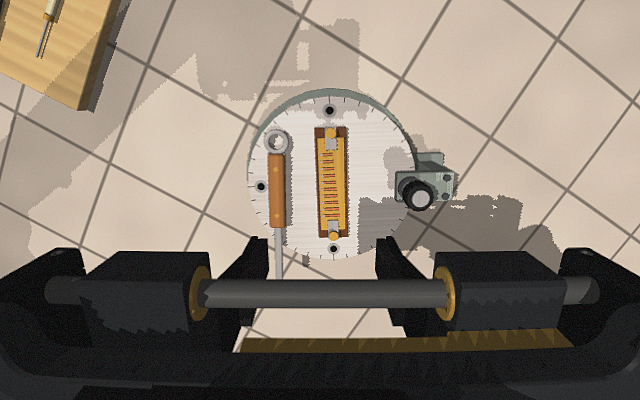

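The wrist picture shows the burnisher's eye at (276,142) with the handle running from (276,153) to (277,228). The reed plate is at (332,183) and the knob top at (420,198). I'll refine these now.

```bash
python3 - <<'E'
from h import *
np.set_printoptions(precision=4,suppress=True)
z=np.load("w1.npz");i=camera_info("wrist");p=z['p'];P=cloud(z['d'],i)
hsv=cv2.cvtColor(p,cv2.COLOR_RGB2HSV)
m=np.zeros((400,640),bool);m[148:232,262:290]=True
m&=(hsv[...,1]>110)&(hsv[...,2]>60)
r=cv2.minAreaRect(np.argwhere(m)[:,::-1].astype(np.float32));print("handle",r,m.sum(),np.median(P[m],0))
c=ray_z(*r[0],0.066,i);print("centre",c)
b=cv2.boxPoints(r);e=[ray_z(*q,0.066,i) for q in b];
for k in range(4):
    v=e[(k+1)%4]-e[k];print(np.linalg.norm(v),np.degrees(np.arctan2(v[1],v[0])))
g=cv2.cvtColor(p,cv2.COLOR_RGB2GRAY)
print("eye",ray_z(276,142,0.061,i)); 
E0=ray_z(276,142,.061,i); v=E0-c; print("c->eye",np.linalg.norm(v),np.degrees(np.arctan2(v[1],v[0])))
print("knob",ray_z(420,198,0.119,i), "screwL/plate", ray_z(332,183,.0585,i))
crop=cv2.resize(p[80:280,220:470],None,fx=3,fy=3,interpolation=cv2.INTER_CUBIC);cv2.imwrite("pics/w1c.png",crop[:,:,::-1])
E
```

```text
handle ((276.0, 190.5), (73.0, 16.0), 90.0) 1168 [ 0.4672 -0.1734  0.0645]
centre [ 0.466  -0.1737  0.066 ]
0.016759208373532165 -60.535286155289654
0.08168721332107538 -152.32351905056666
0.01793693509811159 119.68208750872007
0.08180041620394433 26.853512525111384
eye [ 0.5113 -0.1495  0.061 ]
c->eye 0.05161873282384317 28.09933131177362
knob [ 0.5411 -0.2916  0.119 ] screwL/plate [ 0.5016 -0.2232  0.0585]
```

View pics/w1c.png

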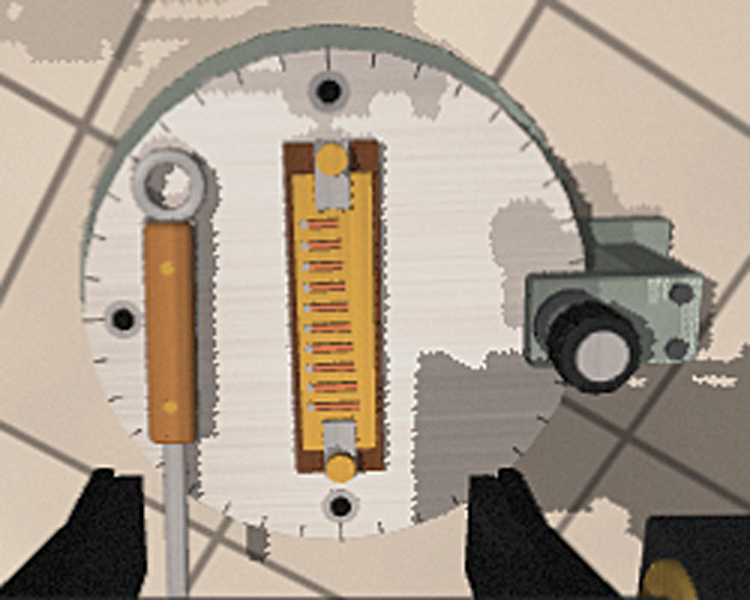

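```bash
python3 - <<'E'
from h import *
i=camera_info("wrist")
a=ray_z(276.7,141.7,.061,i);b=ray_z(279,276.7,.060,i);v=a-b;print(a,b,np.degrees(np.arctan2(v[1],v[0])))
x=v/np.linalg.norm(v); print("origin from eye",a-0.054*x, "grasp", a-0.061*x)
print(delta([*(a-0.061*x)[:2],0.064],np.degrees(np.arctan2(v[1],v[0]))-90))
E
```

```text
[ 0.51194803 -0.14998666  0.061     ] [ 0.3707154  -0.22566414  0.06      ] 28.183994202068682
origin from eye [ 0.46435145 -0.1754906   0.06066299] grasp [ 0.45818152 -0.17879667  0.06061931]
(array([ 18.81180129, 185.49990598, -48.51697163]), array([-0.01652614,  1.44926707,  0.03295316]))
```

move_arm(
  moves=[
    [6, 15, -16, 0, 0.5, 0],
    [12, 40, -32, 0, 1, 0],
    [19, 75, -48.5, 0, 1.4, 0],
    [19, 110, -48.5, 0, 1.4, 0],
    [19, 135, -48.5, 0, 1.4, 0],
    [19, 145, -48.5, 0, 1.4, 0],
    [19, 145, -48.5, 0, 1.4, 0],
  ],
  claw=36,
)

```text
time_s: 3.57
tool_pos: [0.4568, -0.1774, 0.1024]
tool_rot: [-90.2, -0.2, -151.7]
force: [-0.4, 0.1, 0.4]
grip_width: 0.0368
```

```bash
python3 - <<'E'
from h import *
np.set_printoptions(precision=4,suppress=True)
o=env.get_obs();print(o['time_s'],o['tool_pos'],o['tool_rot'],o['grip_width'])
p,d=read_camera("wrist");i=camera_info("wrist");cv2.imwrite("pics/w2.png",p[:,:,::-1])
print(delta([.4582,-.1788,.064],-61.8))
E
```

```text
3.5667 [ 0.4568 -0.1774  0.1024] [ -90.2181   -0.1607 -151.683 ] 0.03680359336844639
(array([ 0.5958, 40.3311,  0.8181]), array([0.0689, 0.1279, 0.0392]))
```

View pics/w2.png

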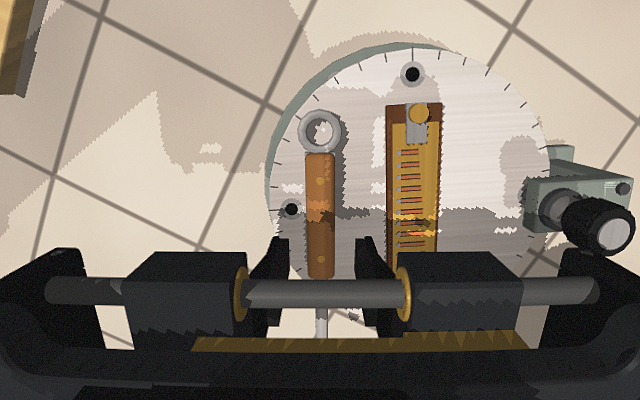

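The handle is centred between the jaws (handle at column 320, fingers at 290 and 357), and the reed plate is clear. I'm descending and gripping.

move_arm(
  moves=[
    [0.5, 15, 0, 0, 0, 0],
    [0.5, 28, 0, 0, 0, 0],
    [0.5, 35, 0, 0, 0, 0],
    [0.5, 39, 0, 0, 0, 0],
    [0.5, 39, 0, 0, 0, 0],
    [0.5, 39, 0, 0, 0, 0],
  ],
)

```text
time_s: 4.12
tool_pos: [0.4592, -0.1779, 0.0665]
tool_rot: [-89.9, 0.0, -151.6]
force: [1.0, 1.0, 0.1]
grip_width: 0.0359
```

move_arm(
  moves=[
    [0, 0, 0, 0, 0, 0],
    [0, 0, 0, 0, 0, 0],
    [0, 0, 0, 0, 0, 0],
    [0, 0, 0, 0, 0, 0],
    [0, 0, 0, 0, 0, 0],
    [0, 0, 0, 0, 0, 0],
  ],
  claw=8,
  newtons=25,
)

```text
time_s: 4.62
tool_pos: [0.4586, -0.1774, 0.0659]
tool_rot: [-90.0, 0.0, -151.6]
force: [-1.2, 0.2, 2.9]
grip_width: 0.0176
```

move_arm(
  moves=[
    [0, -8, 0, 0, 0, 0],
    [0, -25, 0, 0, 0, 0],
    [0, -55, 0, 0, 0, 0],
    [0, -90, 0, 0, 0, 0],
    [0, -120, 0, 0, 0, 0],
    [0, -130, 0, 0, 0, 0],
    [0, -130, 0, 0, 0, 0],
  ],
)

```text
time_s: 5.2
tool_pos: [0.4603, -0.1784, 0.1988]
tool_rot: [-89.7, 0.2, -151.6]
force: [0.1, 0.3, -0.5]
grip_width: 0.0177
```

```bash
python3 - <<'E'
from h import *
np.set_printoptions(precision=4,suppress=True)
o=env.get_obs();print(o['time_s'],o['tool_pos'],o['tool_rot'],o['grip_width'],o['force'])
i=camera_info("wrist");p,d=read_camera("wrist");cv2.imwrite("pics/w3.png",p[:,:,::-1])
E
```

```text
5.2 [ 0.4603 -0.1784  0.1988] [ -89.6814    0.1821 -151.6135] 0.017661708587681364 [ 0.0942  0.3052 -0.4655]
```

View pics/w3.png

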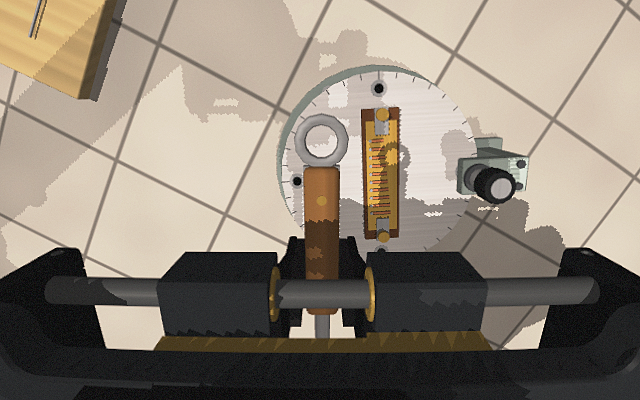

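```bash
python3 - <<'E'
from h import *
np.set_printoptions(precision=4,suppress=True)
o=env.get_obs();i=camera_info("wrist");e=ray_z(321,138,o['tool_pos'][2]-0.005,i);print("eye rel tool",toolR(o).T@(e-o['tool_pos']))
print(delta([.51,.25,.2],-90))
E
```

```text
eye rel tool [-0.0638  0.0051 -0.0001]
(array([-248.3845,   -4.1792, -352.1803]), array([-0.1138, 28.3847, -0.0846]))
```

move_arm(
  moves=[
    [-10, 0, -15, 0, 1, 0],
    [-30, -1, -42, 0, 4, 0],
    [-53, -1, -75, 0, 7, 0],
    [-76, -1, -108, 0, 10, 0],
    [-99, -2, -141, 0, 13, 0],
    [-122, -2, -174, 0, 16, 0],
    [-145, -2, -207, 0, 19, 0],
    [-168, -3, -240, 0, 22, 0],
    [-191, -3, -273, 0, 25, 0],
    [-214, -4, -303, 0, 28, 0],
    [-234, -4, -330, 0, 28.4, 0],
    [-245, -4, -347, 0, 28.4, 0],
    [-248, -4, -352, 0, 28.4, 0],
    [-248, -4, -352, 0, 28.4, 0],
    [-248, -4, -352, 0, 28.4, 0],
  ],
)

```text
time_s: 6.5
tool_pos: [0.5085, 0.2486, 0.1978]
tool_rot: [-89.9, -0.2, 180.0]
force: [0.3, 0.1, -0.8]
grip_width: 0.0177
```

```bash
python3 - <<'E'
from h import *
np.set_printoptions(precision=4,suppress=True)
o=env.get_obs();print(o['time_s'],o['tool_pos'],o['tool_rot'],o['grip_width'],o['force'])
i=camera_info("wrist");p,d=read_camera("wrist");cv2.imwrite("pics/w4.png",p[:,:,::-1]);np.savez("w4.npz",p=p,d=d)
P=cloud(d,i)
m=(P[...,0]>.56)&(P[...,0]<.66)&(P[...,1]>.24)&(P[...,1]<.32)&(P[...,2]>.04)&(P[...,2]<.06);print(m.sum(),P[m].mean(0) if m.any() else 0)
E
```

```text
6.5 [0.5085 0.2486 0.1978] [-89.8948  -0.165  179.9886] 0.017656547918747156 [ 0.2996  0.1332 -0.8358]
63 [0.6012 0.2858 0.0466]
```

View pics/w4.png

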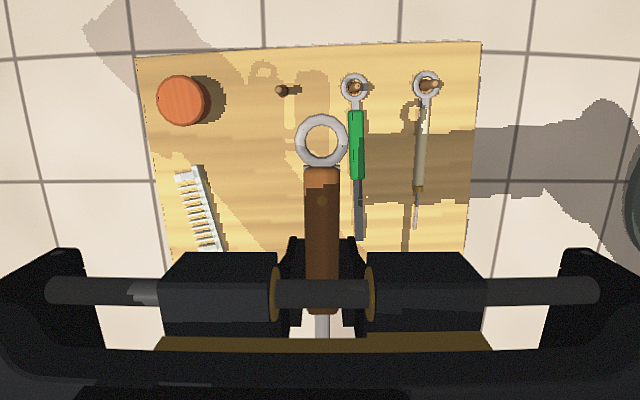

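```bash
python3 - <<'E'
from h import *
np.set_printoptions(precision=4,suppress=True)
p=np.load("w4.npz")['p'];i=camera_info("wrist");o=env.get_obs()
c=cv2.resize(p[60:180,255:395],None,fx=5,fy=5,interpolation=cv2.INTER_CUBIC);cv2.imwrite("pics/w4c.png",c[:,:,::-1])
print("tip",ray_z(281,91,.049,i),"base",ray_z(296,89,.018,i))
m=(p[...,2]>.0)
for uv in [(355,87),(426,86)]: print("ring",ray_z(*uv,.025,i))
e=ray_z(321,138.5,o['tool_pos'][2]-.005,i);print("eye",e,toolR(o).T@(e-o['tool_pos']))
# board edges
for uv in [(136,58),(480,42)]: print("corner",ray_z(*uv,.018,i))
E
```

```text
tip [0.6003 0.2829 0.049 ] base [0.6034 0.2718 0.018 ]
ring [0.6048 0.2147 0.025 ]
ring [0.6062 0.146  0.025 ]
eye [0.5728 0.2474 0.1932] [-0.0638  0.0049  0.0003]
corner [0.635  0.4279 0.018 ]
corner [0.648  0.0941 0.018 ]
```

View pics/w4c.png

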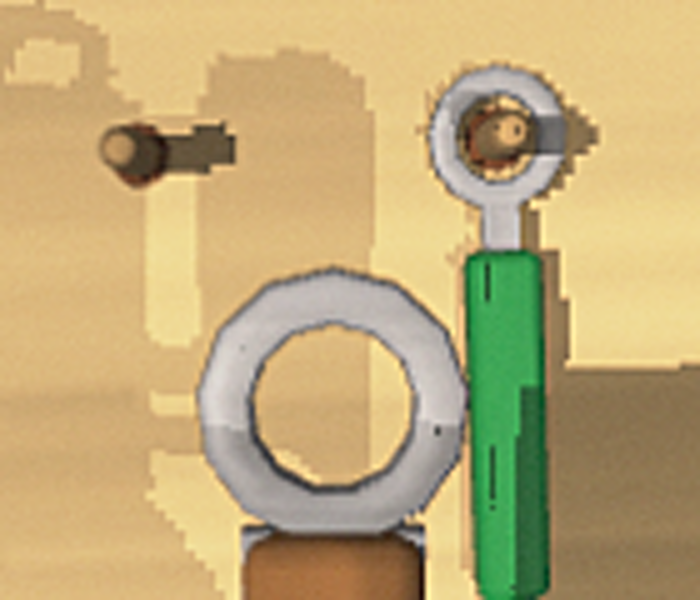

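```bash
python3 - <<'E'
from h import *
np.set_printoptions(precision=4,suppress=True)
i=camera_info("wrist");o=env.get_obs();T=toolR(o)
print("tip",ray_z(278.6,89.4,.049,i),"base",ray_z(282.8,92,.018,i), "fileTip",ray_z(255+510/5,60+130/5,.049,i))
e=ray_z(321.6,140.8,o['tool_pos'][2]-.005,i);print("eye",e,T.T@(e-o['tool_pos']))
for t in([.6025,.2835,.05],): print(proj(t,i),proj([t[0],t[1],.018],i))
E
```

```text
tip [0.6017 0.285  0.049 ] base [0.6006 0.2849 0.018 ] fileTip [0.6044 0.2153 0.049 ]
eye [0.5717 0.2471 0.1932] [-0.0627  0.0049  0.0006]
[[280.1385  88.4231]] [[284.1342  89.9994]]
```

move_arm(
  moves=[
    [-8, 10, -10, 0, 0, 0],
    [-18, 35, -24, 0, 0, 0],
    [-26, 65, -34, 0, 0, 0],
    [-29.5, 92, -38, 0, 0, 0],
    [-29.5, 107, -38, 0, 0, 0],
    [-29.5, 113, -38, 0, 0, 0],
    [-29.5, 113, -38, 0, 0, 0],
  ],
)

```text
time_s: 7.13
tool_pos: [0.5381, 0.2856, 0.0851]
tool_rot: [-89.9, -0.1, 179.9]
force: [-0.7, -0.6, -0.9]
grip_width: 0.0175
```

```bash
python3 - <<'E'
from h import *
np.set_printoptions(precision=4,suppress=True)
o=env.get_obs();print(o['time_s'],o['tool_pos'],o['tool_rot'],o['grip_width'],o['force'])
i=camera_info("wrist");p,d=read_camera("wrist");np.savez("w5.npz",p=p,d=d)
e=o['tool_pos']+toolR(o)@np.array([-.0627,.005,.0006]);print(e,proj(e,i),"peg pred",proj([.6013,.285,.050],i))
u,v=proj(e,i)[0].astype(int)
c=cv2.resize(p[v-60:v+60,u-80:u+80],None,fx=5,fy=5,interpolation=cv2.INTER_CUBIC);cv2.imwrite("pics/w5c.png",c[:,:,::-1]);print(u,v)
E
```

```text
7.1333 [0.5381 0.2856 0.0851] [-89.8663  -0.1472 179.8914] 0.017541078375445055 [-0.6744 -0.5931 -0.9437]
[0.6008 0.2849 0.0799] [[321.7142 140.8083]] peg pred [[321.4407 134.122 ]]
321 140
```

View pics/w5c.png

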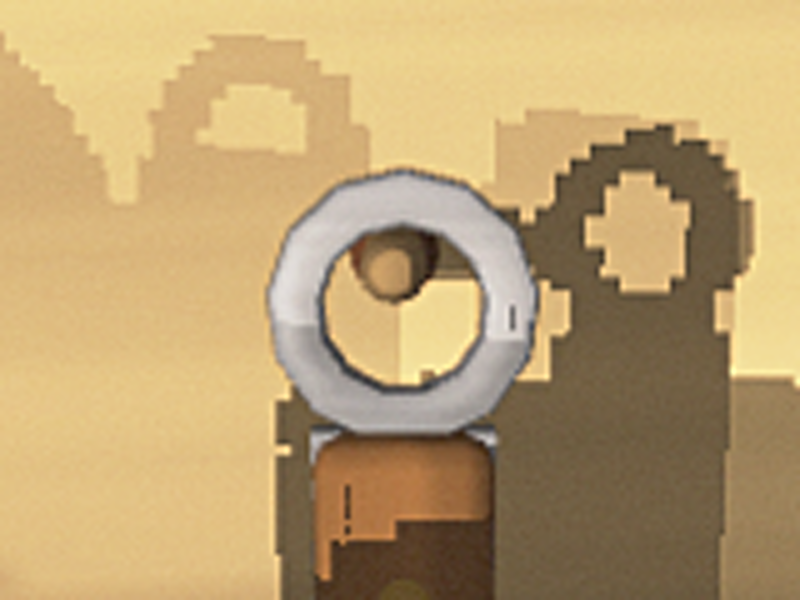

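```bash
python3 - <<'E'
from h import *
np.set_printoptions(precision=4,suppress=True)
i=camera_info("wrist");o=env.get_obs()
r=ray_z(321.6,141,.0801,i)
for uv in[(319.2,133),(319,133.5)]:
  t=ray_z(*uv,.049,i);print(t,r,t-r)
print(np.array(i['R']).T@[0,0,1])
E
```

```text
[0.6026 0.2873 0.049 ] [0.6013 0.2859 0.0801] [ 0.0013  0.0014 -0.0311]
[0.6023 0.2874 0.049 ] [0.6013 0.2859 0.0801] [ 0.001   0.0015 -0.0311]
[-0.2898 -0.0004 -0.9571]
```

move_arm(
  moves=[
    [-1.2, 3, -1.5, 0, 0, 0],
    [-1.2, 9, -1.5, 0, 0, 0],
    [-1.2, 16, -1.5, 0, 0, 0],
    [-1.2, 21, -1.5, 0, 0, 0],
    [-1.2, 22, -1.5, 0, 0, 0],
    [-1.2, 22, -1.5, 0, 0, 0],
  ],
)

```text
time_s: 7.68
tool_pos: [0.5395, 0.2893, 0.0639]
tool_rot: [-90.0, -0.1, -180.0]
force: [-0.9, 0.4, -0.8]
grip_width: 0.018
```

```bash
python3 - <<'E'
from h import *
np.set_printoptions(precision=4,suppress=True)
o=env.get_obs();print(o['time_s'],o['tool_pos'],o['tool_rot'],o['grip_width'],o['force'])
i=camera_info("wrist");p,d=read_camera("wrist")
u,v=321,140
c=cv2.resize(p[v-60:v+60,u-80:u+80],None,fx=5,fy=5,interpolation=cv2.INTER_CUBIC);cv2.imwrite("pics/w6c.png",c[:,:,::-1])
E
```

```text
7.6833 [0.5395 0.2893 0.0639] [ -89.9661   -0.0598 -179.9951] 0.018004066864737392 [-0.9197  0.4116 -0.8404]
```

View pics/w6c.png

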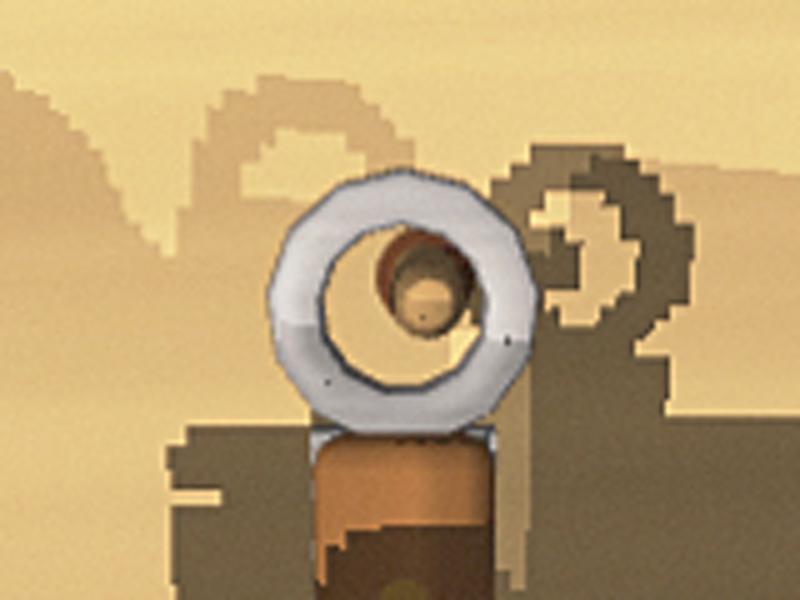

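```bash
python3 - <<'E'
from h import *
np.set_printoptions(precision=4,suppress=True)
i=camera_info("wrist");o=env.get_obs();print(o['tool_pos'])
r=ray_z(241+403/5,80+306/5,o['tool_pos'][2]-.005,i)
for uv in[(430,295),(425,303)]:
  t=ray_z(241+uv[0]/5,80+uv[1]/5,.049,i);print(t,r,t-r)
E
```

```text
[0.5397 0.2895 0.0643]
[0.6022 0.2862 0.049 ] [0.6022 0.2889 0.0593] [ 0.     -0.0028 -0.0103]
[0.6014 0.2867 0.049 ] [0.6022 0.2889 0.0593] [-0.0008 -0.0023 -0.0103]
```

move_arm(
  moves=[
    [0.3, 1, 1.5, 0, 0, 0],
    [0.3, 3, 2.4, 0, 0, 0],
    [0.3, 5, 2.4, 0, 0, 0],
    [0.3, 5, 2.4, 0, 0, 0],
    [0.3, 5, 2.4, 0, 0, 0],
  ],
)

```text
time_s: 8.15
tool_pos: [0.5395, 0.287, 0.0593]
tool_rot: [-90.0, -0.0, 180.0]
force: [-0.6, -0.2, -0.2]
grip_width: 0.0177
```

```bash
python3 - <<'E'
from h import *
np.set_printoptions(precision=4,suppress=True)
o=env.get_obs();print(o['time_s'],o['tool_pos'],o['tool_rot'],o['grip_width'],o['force'])
i=camera_info("wrist");p,d=read_camera("wrist")
u,v=321,140
c=cv2.resize(p[v-60:v+60,u-80:u+80],None,fx=5,fy=5,interpolation=cv2.INTER_CUBIC);cv2.imwrite("pics/w7c.png",c[:,:,::-1])
E
```

```text
8.15 [0.5395 0.287  0.0593] [-89.9893  -0.0165 179.9929] 0.017739024199079908 [-0.5875 -0.211  -0.1855]
```

View pics/w7c.png

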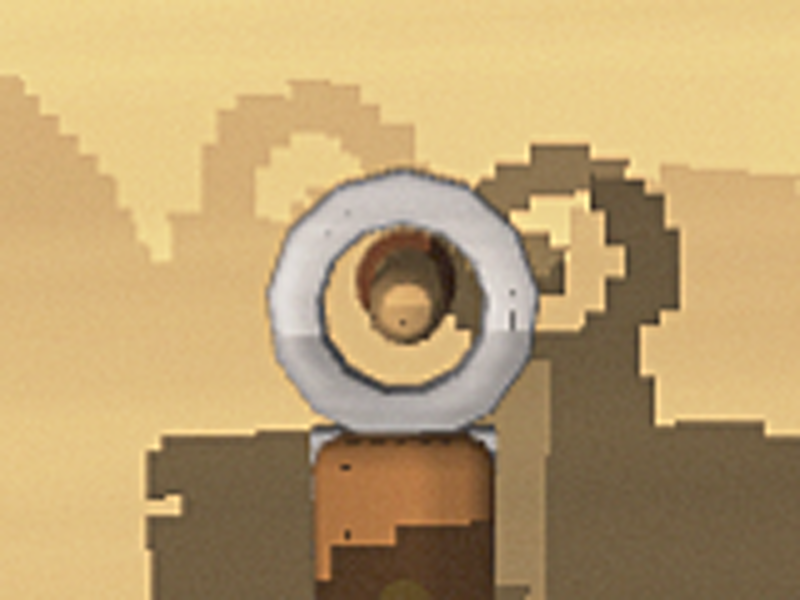

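The peg tip at crop (403,300) is now centred in the ring at (403,306). I'm lowering the tool to the board.

move_arm(
  moves=[
    [0, 4, 0, 0, 0, 0],
    [0, 8, 0, 0, 0, 0],
    [0, 12, 0, 0, 0, 0],
    [0, 16, 0, 0, 0, 0],
    [0, 19, 0, 0, 0, 0],
    [0, 21, 0, 0, 0, 0],
    [0, 23, 0, 0, 0, 0],
    [0, 24, 0, 0, 0, 0],
    [0, 24, 0, 0, 0, 0],
  ],
)

```text
time_s: 8.95
tool_pos: [0.5394, 0.2871, 0.0352]
tool_rot: [-90.0, -0.0, -180.0]
force: [0.7, 0.9, 0.6]
grip_width: 0.0178
```

```bash
python3 - <<'E'
from h import *
np.set_printoptions(precision=4,suppress=True)
o=env.get_obs();print(o['time_s'],o['tool_pos'],o['tool_rot'],o['grip_width'],o['force'])
i=camera_info("wrist");p,d=read_camera("wrist")
u,v=321,140
c=cv2.resize(p[v-60:v+60,u-80:u+80],None,fx=5,fy=5,interpolation=cv2.INTER_CUBIC);cv2.imwrite("pics/w8c.png",c[:,:,::-1])
E
```

```text
8.95 [0.5394 0.2871 0.0352] [ -89.9877   -0.0206 -179.9965] 0.01781710538120092 [0.7138 0.914  0.5997]
```

View pics/w8c.png

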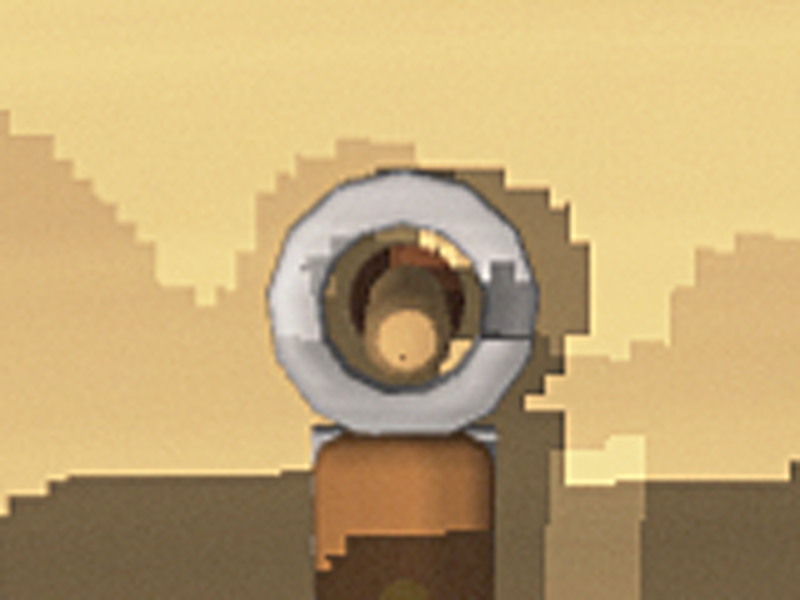

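The ring is over the peg and nothing is jammed. I'm lowering the last millimetre and letting go.

move_arm(
  moves=[
    [0, 0.6, 0, 0, 0, 0],
    [0, 1.2, 0, 0, 0, 0],
    [0, 1.2, 0, 0, 0, 0],
  ],
)

```text
time_s: 9.25
tool_pos: [0.5396, 0.2871, 0.0343]
tool_rot: [-90.0, 0.0, 180.0]
force: [0.0, 0.1, 0.3]
grip_width: 0.0178
```

move_arm(
  moves=[
    [0, 0, 0, 0, 0, 0],
    [0, 0, 0, 0, 0, 0],
    [0, 0, 0, 0, 0, 0],
    [0, 0, 0, 0, 0, 0],
  ],
  claw=40,
)

```text
time_s: 9.58
tool_pos: [0.5397, 0.2872, 0.0345]
tool_rot: [-90.0, 0.0, 180.0]
force: [-0.4, -0.2, 0.3]
grip_width: 0.0356
```

move_arm(
  moves=[
    [0, -8, 0, 0, 0, 0],
    [0, -25, 0, 0, 0, 0],
    [0, -55, 0, 0, 0, 0],
    [0, -90, 0, 0, 0, 0],
    [0, -120, 0, 0, 0, 0],
    [0, -130, 0, 0, 0, 0],
    [0, -130, 0, 0, 0, 0],
  ],
)

```text
time_s: 10.17
tool_pos: [0.5413, 0.2886, 0.1683]
tool_rot: [-90.1, 0.4, -180.0]
force: [0.4, 0.1, -0.0]
grip_width: 0.0398
```

```bash
python3 - <<'E'
from h import *
np.set_printoptions(precision=4,suppress=True)
o=env.get_obs();print(o['time_s'],o['tool_pos'],o['tool_rot'],o['grip_width'],o['force'])
i=camera_info("wrist");p,d=read_camera("wrist");cv2.imwrite("pics/w9.png",p[:,:,::-1]);np.savez("w9.npz",p=p,d=d)
P=cloud(d,i);m=models.cut_out("burnisher","wrist")
for k in m[:2]: print(k['score'],k['mask'].sum(),np.median(P[k['mask']],0))
c=cv2.resize(p[60:220,240:420],None,fx=4,fy=4,interpolation=cv2.INTER_CUBIC);cv2.imwrite("pics/w9c.png",c[:,:,::-1])
E
```

```text
10.1667 [0.5413 0.2886 0.1683] [ -90.1405    0.3547 -179.9993] 0.03980819069635351 [ 0.3635  0.105  -0.0243]
0.91 2646 [0.5507 0.2862 0.0319]
```

View pics/w9.png

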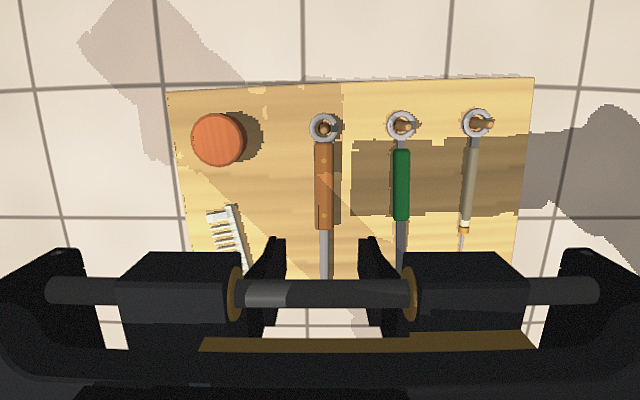

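View pics/w9c.png

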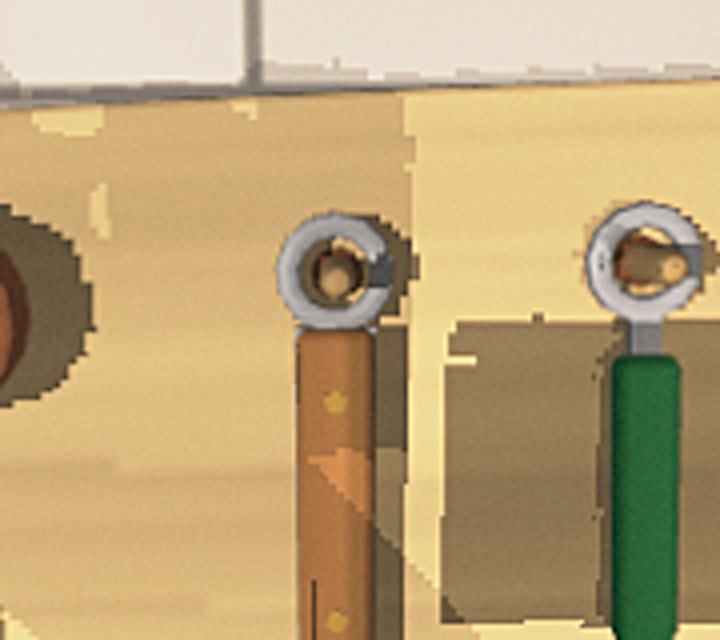

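The burnisher hangs flat: ring at crop (335,270) around the peg, handle top z ≈ 0.032, blade towards the robot, and its neighbours undisturbed. Next I'm going to the knob.

```bash
python3 - <<'E'
from h import *
print(delta([.541,-.29,.20],-60))
E
```

```text
(array([ -1.74850012, -35.65917039, 576.79800647]), array([-3.67514206e-02, -3.00124895e+01,  1.62293700e-02]))
```

move_arm(
  moves=[
    [0, -10, 12, 0, -1, 0],
    [0, -25, 38, 0, -3, 0],
    [0, -35, 78, 0, -5, 0],
    [0, -36, 118, 0, -7, 0],
    [0, -36, 158, 0, -9, 0],
    [0, -36, 198, 0, -11, 0],
    [0, -36, 238, 0, -13, 0],
    [0, -36, 278, 0, -15, 0],
    [0, -36, 318, 0, -17, 0],
    [0, -36, 358, 0, -19, 0],
    [0, -36, 398, 0, -21, 0],
    [0, -36, 438, 0, -24, 0],
    [0, -36, 478, 0, -27, 0],
    [0, -36, 515, 0, -29, 0],
    [0, -36, 545, 0, -30, 0],
    [-1, -36, 568, 0, -30, 0],
    [-2, -36, 577, 0, -30, 0],
    [-2, -36, 577, 0, -30, 0],
    [-2, -36, 577, 0, -30, 0],
  ],
  claw=48,
)

```text
time_s: 11.85
tool_pos: [0.5412, -0.2881, 0.1989]
tool_rot: [-90.2, -0.0, -150.0]
force: [0.3, 1.3, 0.8]
grip_width: 0.048
```

```bash
python3 - <<'E'
from h import *
np.set_printoptions(precision=4,suppress=True)
o=env.get_obs();print(o['time_s'],o['tool_pos'],o['tool_rot'],o['grip_width'],o['force'])
i=camera_info("wrist");p,d=read_camera("wrist");cv2.imwrite("pics/w10.png",p[:,:,::-1]);np.savez("w10.npz",p=p,d=d)
r=models.spot_in("knob_center","wrist");print([(np.round(q['point'],4).tolist(),round(q['score'],2)) for q in r[:2]])
P=cloud(d,i);m=(abs(P[...,2]-.119)<.004)&(P[...,1]<-.25)&(P[...,1]>-.33)&(P[...,0]>.5)&(P[...,0]<.58);print(m.sum(),P[m].mean(0),P[m].min(0),P[m].max(0))
E
```

```text
11.85 [ 0.5412 -0.2881  0.1989] [ -90.1901   -0.0151 -149.9596] 0.04803017983348491 [0.3179 1.304  0.798 ]
[([0.5477, -0.2862, 0.1259], 0.77), ([0.5298, 0.0854, 0.0048], 0.43)]
865 [ 0.5436 -0.2886  0.118 ] [ 0.5296 -0.3023  0.115 ] [ 0.5564 -0.2758  0.1207]
```

View pics/w10.png

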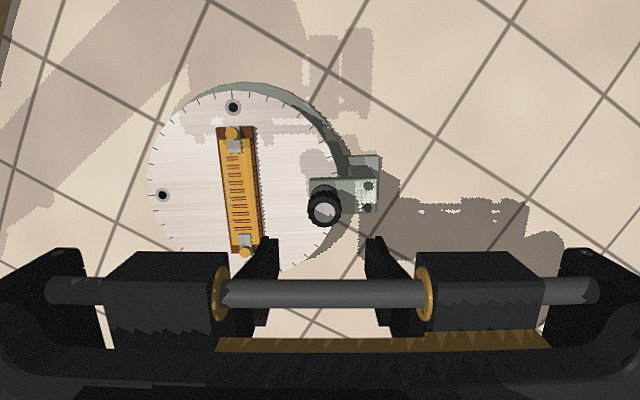

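```bash
python3 - <<'E'
from h import *
i=camera_info("wrist");print(ray_z(324,208,.119,i)); print(delta([.543,-.289,.102],-60))
E
```

```text
[ 0.54633239 -0.28642846  0.119     ]
(array([ 0.23721526, 97.91497717,  2.54787498]), array([ 0.09433971,  0.20030589, -0.01316049]))
```

move_arm(
  moves=[
    [-0.5, 10, 2, 0, 0, 0],
    [-0.5, 28, 2, 0, 0, 0],
    [-0.5, 46, 2, 0, 0, 0],
    [-0.5, 55, 2, 0, 0, 0],
    [-0.5, 58, 2, 0, 0, 0],
    [-0.5, 58, 2, 0, 0, 0],
  ],
)

```text
time_s: 12.45
tool_pos: [0.5427, -0.2904, 0.1415]
tool_rot: [-90.1, -0.0, -149.9]
force: [0.6, -0.1, -0.3]
grip_width: 0.0479
```

```bash
python3 - <<'E'
from h import *
np.set_printoptions(precision=4,suppress=True)
o=env.get_obs();print(o['time_s'],o['tool_pos'],o['tool_rot'],o['grip_width'],o['force'])
i=camera_info("wrist");p,d=read_camera("wrist");P=cloud(d,i)
m=(abs(P[...,2]-.119)<.004)&(P[...,1]<-.25)&(P[...,1]>-.33)&(P[...,0]>.5)&(P[...,0]<.58);print(m.sum(),P[m].mean(0),P[m].min(0),P[m].max(0))
T=toolR(o);print((P[m].min(0)+P[m].max(0))/2, T.T@((P[m].min(0)+P[m].max(0))/2-o['tool_pos']))
c=cv2.resize(p[160:310,220:420],None,fx=4,fy=4,interpolation=cv2.INTER_CUBIC);cv2.imwrite("pics/w11c.png",c[:,:,::-1])
E
```

```text
12.45 [ 0.5427 -0.2904  0.1415] [ -90.0838   -0.0431 -149.9331] 0.04786771263239222 [ 0.563  -0.1368 -0.3145]
1398 [ 0.5438 -0.2886  0.118 ] [ 0.5295 -0.3023  0.115 ] [ 0.5567 -0.2763  0.1208]
[ 0.5431 -0.2893  0.1179] [-0.0009  0.0235 -0.0007]
```

View pics/w11c.png

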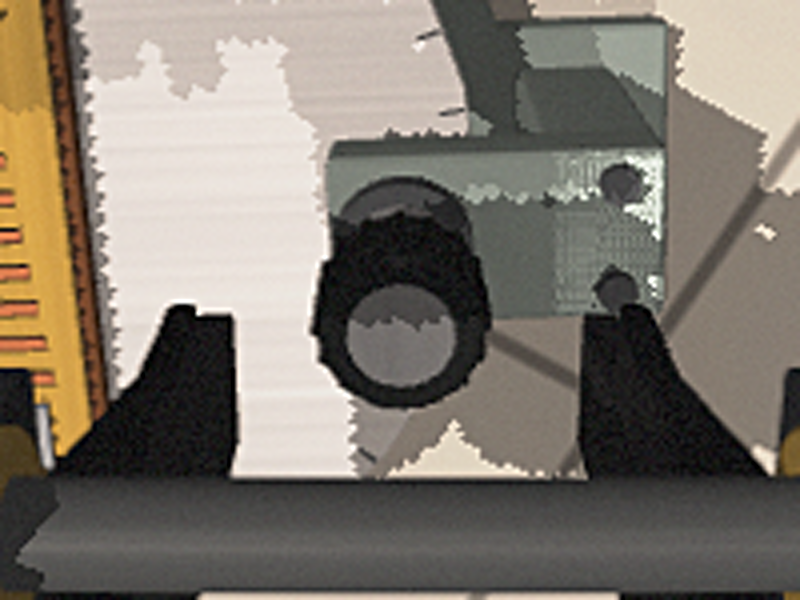

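The knob at crop (402,330) is centred between the fingers (235 and 582). I'm descending and gripping.

move_arm(
  moves=[
    [-0.5, 12, -0.5, 0, 0, 0],
    [-0.5, 25, -0.5, 0, 0, 0],
    [-0.5, 34, -0.5, 0, 0, 0],
    [-0.5, 39, -0.5, 0, 0, 0],
    [-0.5, 39, -0.5, 0, 0, 0],
  ],
)

```text
time_s: 12.92
tool_pos: [0.542, -0.2902, 0.1013]
tool_rot: [-90.2, -0.1, -150.0]
force: [-1.0, 0.9, 0.9]
grip_width: 0.0475
```

move_arm(
  moves=[
    [0, 0, 0, 0, 0, 0],
    [0, 0, 0, 0, 0, 0],
    [0, 0, 0, 0, 0, 0],
    [0, 0, 0, 0, 0, 0],
    [0, 0, 0, 0, 0, 0],
    [0, 0, 0, 0, 0, 0],
  ],
  claw=15,
  newtons=50,
)

```text
time_s: 13.42
tool_pos: [0.5427, -0.2892, 0.1038]
tool_rot: [-90.1, -0.0, -150.0]
force: [-4.2, 4.4, 4.4]
grip_width: 0.0244
```

move_arm(
  moves=[
    [0, -2, 0, 0, 0, 0],
    [0, -4, 0, 0, 0, 0],
    [0, -6, 0, 0, 0, 0],
    [0, -8, 0, 0, 0, 0],
    [0, -10, 0, 0, 0, 0],
    [0, -12, 0, 0, 0, 0],
    [0, -12, 0, 0, 0, 0],
  ],
)

```text
time_s: 14.0
tool_pos: [0.5426, -0.2893, 0.1146]
tool_rot: [-90.2, -0.0, -150.0]
force: [-0.6, 6.2, -8.8]
grip_width: 0.0246
```

```bash
python3 - <<'E'
from h import *
np.set_printoptions(precision=4,suppress=True)
o=env.get_obs();print(o['time_s'],o['tool_pos'],o['tool_rot'],o['grip_width'],o['force'])
E
```

```text
14.0 [ 0.5426 -0.2893  0.1146] [ -90.1609   -0.0228 -149.9644] 0.02464507271845325 [-0.6076  6.1994 -8.8296]
```

move_arm(
  moves=[
    [0, -1, 0, 0, 0, 0],
    [0, -2, 0, 0, 0, 0],
    [0, -2, 0, 0, 0, 0],
    [0, -2, 0, 0, 0, 0],
  ],
)

```text
time_s: 14.33
tool_pos: [0.5426, -0.2893, 0.116]
tool_rot: [-90.2, -0.0, -150.0]
force: [-0.0, 5.6, -11.3]
grip_width: 0.0245
```

```bash
python3 - <<'E'
from h import *
np.set_printoptions(precision=4,suppress=True)
o=env.get_obs();print(o['time_s'],o['tool_pos'],o['tool_rot'],o['grip_width'],o['force'],o['wrist_torque'])
p,d=read_camera("wrist");cv2.imwrite("pics/w12.png",cv2.resize(p[160:310,220:420],None,fx=4,fy=4)[:,:,::-1])
i=camera_info("wrist");P=cloud(d,i);m=(P[...,2]>.118)&(P[...,2]<.14)&(np.hypot(P[...,0]-.543,P[...,1]+.289)<.011);print(m.sum(),np.median(P[m],0))
p,d=read_camera("scene");cv2.imwrite("pics/s12.png",cv2.resize(p[100:190,210:320],None,fx=6,fy=6,interpolation=cv2.INTER_CUBIC)[:,:,::-1])
E
```

```text
14.3333 [ 0.5426 -0.2893  0.116 ] [ -90.168    -0.0149 -149.9626] 0.02450539059233869 [ -0.0001   5.5828 -11.266 ] [ 1.2214 -0.1582  0.0346]
916 [ 0.5468 -0.2866  0.1304]
```

View pics/w12.png

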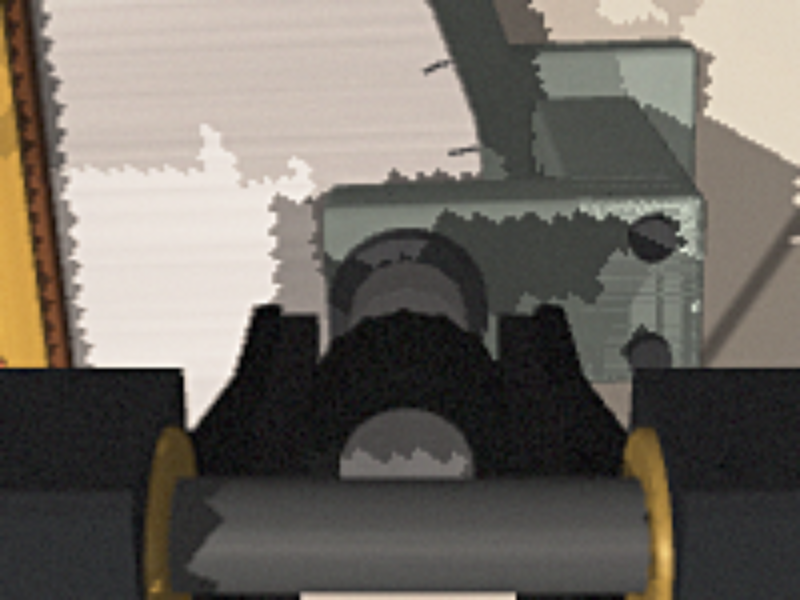

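View pics/s12.png

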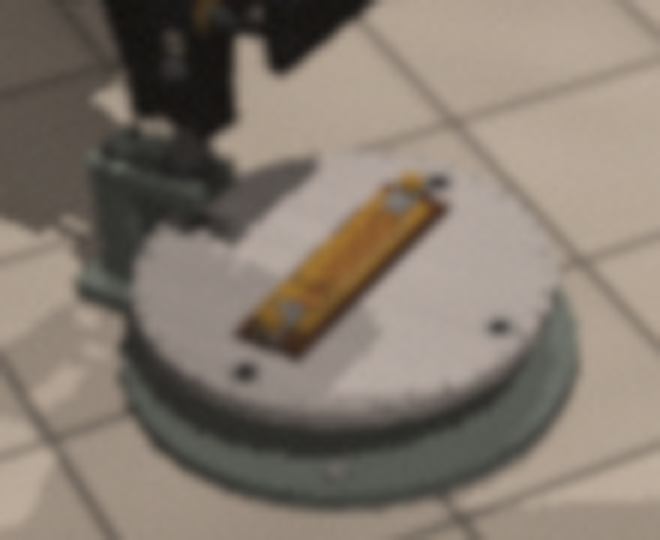

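move_arm(
  moves=[
    [0, -1, 0, 0, 0, 0],
    [0, -2, 0, 0, 0, 0],
    [0, -2, 0, 0, 0, 0],
    [0, -2, 0, 0, 0, 0],
    [0, -2, 0, 0, 0, 0],
    [0, -2, 0, 0, 0, 0],
  ],
)

```text
time_s: 14.93
tool_pos: [0.5426, -0.2893, 0.1161]
tool_rot: [-90.2, 0.0, -150.0]
force: [4.7, 3.9, -19.4]
grip_width: 0.0246
```

```bash
python3 - <<'E'
from h import *
np.set_printoptions(precision=4,suppress=True)
o=env.get_obs();print(o['time_s'],o['tool_pos'],o['grip_width'],o['force'],o['wrist_torque'])
p,d=read_camera("wrist")
i=camera_info("wrist");P=cloud(d,i);m=(P[...,2]>.118)&(P[...,2]<.14)&(np.hypot(P[...,0]-.543,P[...,1]+.289)<.011);print(m.sum(),np.median(P[m],0))
o=env.get_obs();print(o['force'])
ci=camera_info("top");p,d=read_camera("top");cv2.imwrite("pics/t13.png",cv2.resize(p[140:260,160:320],None,fx=4,fy=4,interpolation=cv2.INTER_CUBIC)[:,:,::-1])
E
```

```text
14.9333 [ 0.5426 -0.2893  0.1161] 0.02458584588034638 [  4.6996   3.9329 -19.3698] [ 0.7812 -0.9931  0.022 ]
922 [ 0.5467 -0.2867  0.1305]
[  4.5247   4.4158 -20.5633]
```

View pics/t13.png

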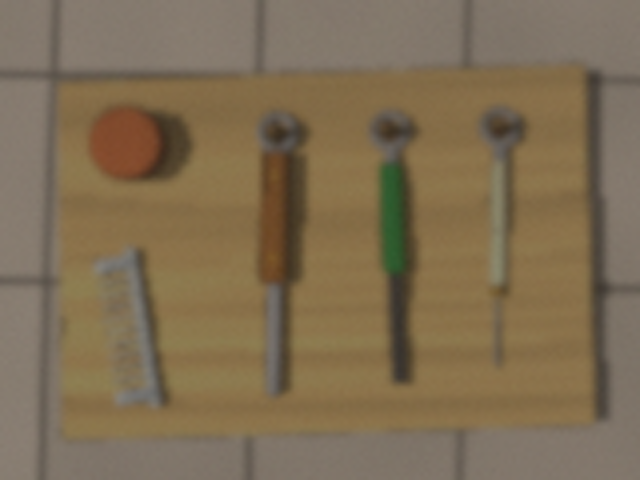

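The knob is hard against its stop: the height no longer rises and the force climbs to 19 N. I'll ease 1 mm, firm the grip and check that it holds.

move_arm(
  moves=[
    [0, 1, 0, 0, 0, 0],
    [0, 1, 0, 0, 0, 0],
    [0, 1, 0, 0, 0, 0],
    [0, 1, 0, 0, 0, 0],
    [0, 1, 0, 0, 0, 0],
    [0, 1, 0, 0, 0, 0],
    [0, 1, 0, 0, 0, 0],
    [0, 1, 0, 0, 0, 0],
  ],
  newtons=58,
)

```text
time_s: 15.7
tool_pos: [0.5426, -0.2893, 0.116]
tool_rot: [-90.2, 0.0, -150.0]
force: [2.6, 3.9, -15.5]
grip_width: 0.0245
```

```bash
python3 - <<'E'
from h import *
np.set_printoptions(precision=4,suppress=True)
o=env.get_obs();print(o['time_s'],o['tool_pos'],o['grip_width'],o['force'])
p,d=read_camera("wrist")
i=camera_info("wrist");P=cloud(d,i);m=(P[...,2]>.118)&(P[...,2]<.14)&(np.hypot(P[...,0]-.543,P[...,1]+.289)<.011);print(m.sum(),np.median(P[m],0))
o=env.get_obs();print(o['force'],o['tool_pos'])
if o['force'][2]<-9 and np.median(P[m],0)[2]>.129: print(job.sign_off())
E
```

```text
15.7 [ 0.5426 -0.2893  0.116 ] 0.024477182584022632 [  2.5739   3.9379 -15.502 ]
916 [ 0.5468 -0.2865  0.1304]
[  2.8397   4.6049 -15.7224] [ 0.5426 -0.2893  0.116 ]
the job is handed in; nothing more can be done
None
```

The burnisher now hangs on the empty peg, and the gripper is holding the plunger knob at the top of its travel. I handed the job in at about 15.8 s.

- **Burnisher:** I let go of it lying flat, with its eye round the peg and its blade towards the robot like its neighbours. The wrist and top pictures showed this. The handle's top measured about 32 mm above the ledge, against 34 mm expected.
- **Other things:** In the last top picture the probe, file, comb and tin look unmoved. I saw no sign of the table turning, but I only compared pictures and did not measure its angle. I never brought the fingers against the reed plate.
- **Plunger:** The knob's top rose from about 118 to 130 mm, roughly the full 12 mm. It is against its stop, because pulling a further 2 mm raised the force from 11 N to 19 N without any more lift. I eased back 1 mm and it held at about 15.5 N with a 58 N grip.

**Disagreements:** The gripper opening reads 24.5 mm on the 26 mm knob. My estimates of the knob's position differed by up to about 5 mm, but the jaws closed round it without slipping. A sideways force of about 4–5 N remains on the grip.

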